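# Lift a populated circuit board off its stand with a board lifter and send it down the rail

## Task

The green circuit board on the aluminium stand has just been populated and its parts are only lightly stuck on, so never touch it with the gripper and never tip or drop it: slide the steel board lifter (the spatula) under it, lift it level, and set it down flat between the stops of the carrier on the rail. Then lay the lifter down flat on the desk, and push the loaded carrier by its orange tab along the rail to the inspection station in front of the lamp, until the spring detent holds it there. Do not disturb the other things on the desk.

Things in the scene. Friction and masses are not known exactly. Their poses are not given: they have to be found in the camera images.
- board: Green circuit board, 100 (x) x 90 (y) x 2.4 mm thick, parts up to 12 mm high on its top, 90 g. Origin: centre of its underside; z up. At the start it lies loose across the two ledges of the stand, its x along the stand's x.
- stand: Fixed aluminium board stand, 124 x 120 mm; origin under its centre on the desk, z up. Base plate top at 6 mm. Two ledges along x, tops at 20 mm, inner faces at y = +-36 mm: the channel under the board is 72 mm wide, 14 mm high, open at front (-x, robot side) and back. Side lips 4 mm high at y = +-48 mm, rear stops 5 mm high on the ledges at x = +52 mm; nothing at the front.
- lifter: Board lifter, a cranked spatula, 150 g, standing on its blade: steel blade 52 mm wide, x = -60 to +50 mm, 2.5 mm thick; a crank slants up and back from x = -60 to -76 mm; black level handle x = -77 to -167 mm, 16 mm wide, 20 mm high, its middle 48 mm above the blade's underside. Origin on the blade's underside, centre line, 50 mm behind the tip; x to the tip, z up.
- lifter_grip (a point): Point in the middle of the lifter's handle, at lifter x = -105, y = 0, z = 48 mm: grip here across the 16 mm width; axes as the lifter's.
- lifter_tip (a point): Middle of the blade's front edge, on its underside (lifter x = +50 mm).
- nest (a point): Centre of the carrier's nest at ledge height (38 mm above the desk): the board's underside centre belongs here. x away from the robot along the ledges, y against the travel. Ledge inner faces y = +-36 mm; channel between them 14 mm deep, open at front and back. Side walls at y = +-49 mm, corner stops on the ledges at x = +-54 mm, 5 mm high plus lead-in slopes to 11 mm. Carrier 120 x 120 mm.
- push_tab (a point): Centre of the flat rear face of the carrier's orange upright tab: 44 mm wide (nest x), 10 mm thick (nest y), from 24 to 73 mm above the desk; this point is 61 mm above the desk, 71 mm from the nest's centre in its +y. Push towards -y of the nest.
- carrier (a joint): Carrier's slide along the rail (m): 0 at the loading end, growing towards -y of the nest (robot's right). The inspection station's spring detent (a ball between two pins; red knob behind the rail, yellow mark in front) holds it at 0.140: it takes about 4 N to enter and draws in the last 4 mm from either side; end stop at 0.145. Friction 1.2 N.
- mug: White mug, 96 mm high, standing to the right. Leave alone.
- flux_jar: Small amber screw-lid jar, 45 mm across, 52 mm high, left of the board stand. Leave alone.
- pliers: Long-nose pliers with red handles lying on the left. Leave alone.
- glue_stick: Glue stick, 92 mm high, 27 mm across, standing at the far right. Leave alone.
- ball_pen: Black ball pen, 134 mm, lying on the left. Leave alone.
Not all that is in view belongs to the job. Of the things that look like the lifter, the larger one is meant.

How it is judged:
On the way, in this order (a step that is already met when the one before it is completed fails the run):
1. the board is lifted clear of the stand on the lifter (contact force between board and lifter above 0.2 N and contact force between board and stand below 0.01 N and z of board in the frame of stand above 0.026 m), for 0.2 s.
2. the board lies flat in the carrier's nest, the lifter off it (x of board in the frame of nest between -0.007 and 0.007 m and y of board in the frame of nest between -0.007 and 0.007 m and z of board in the frame of nest between -0.003 and 0.003 m and angle between the z axis of board and the z axis of nest, either way round below 0.06 rad and contact force between board and lifter below 0.05 N), for 0.2 s.
3. the loaded carrier is held in the station's detent (all of step 2 and value of joint carrier between 0.136 and 0.144 m), for 0.2 s.
At the end, for the whole second after the job is handed in: Board at rest on the nest's ledges (within 7 mm in x and y, 3 mm in height, 0.06 rad of level), off the lifter; carrier joint 0.136 to 0.144 m; lifter at rest on its blade on the desk (origin below 20 mm, tilt under 0.15 rad) (all of step 3 and linear speed of each of board, lifter below 0.02 m/s and height (world z) of lifter below 0.02 m and angle between lifter's own z axis and vertical below 0.15 rad); the robot touches nothing.
It fails at once if the gripper or arm touches the board (contact force between any of the fingers, the arm and board above 0.3 N).
It fails at once if the board is tipped more than 0.3 rad (angle between board's own z axis and vertical above 0.3 rad).
It fails at once if the board is dropped or tossed (faster than 0.3 m/s with nothing under it) (contact force between board and anything else below 0.001 N and linear speed of board above 0.3 m/s).
It fails at once if one of the other things is moved more than 30 mm (distance of any of mug, flux_jar, pliers, glue_stick, ball_pen from where it was at the start of the episode above 0.03 m).
It also fails if it takes over 67 s, if anything falls off the work surface, if the arm or the gripper's body presses on something with over 40 N, if the wrist force passes 120 N, or if a joint passes its speed limit or range.

## Robot

A 7-joint arm with a two-finger parallel gripper is mounted at the origin on a cart in front of the work surface, level with it; the furniture and walls round the work are solid. World frame = base frame: x ahead of the robot, y to its left, z up, the work surface at z = 0. Lengths are in m, angles in rad, forces in N, time in s.
With the tool pointing down it reaches from about 0.4 to 0.85 m from the base axis. Payload 10.4 kg.
Tool frame: the origin (TCP) lies on the centre line of the jaws, within the pads' length; the fingertips stand r.tip_extent ahead of it and the grasp point (between the pads) lies 3 mm ahead of it (r.tip_extent is the distance from the TCP to the fingertips, in m); z points along the fingers, y is the direction in which the jaws open and shut (so a half turn about z gives the same grasp; the last joint's range is limited). The gripper opens to 87 mm and grips with 3 to 60 N. Pads are 19 mm wide; open, the fingers measure 117 mm over their backs; the gripper's body (75 mm by 190 mm) begins 51 mm behind the grasp point.
Start: joints at [-1.296, 0.332, -0.065, 1.46, 0.022, 1.35, -0.088], TCP at [0.183, 0.598, 0.245] pointing down, gripper open.
Joint ranges: [-2.6, 2.6], [-0.5, 2.12], [-1.47, 1.34], [0.16, 2.42], [-1.27, 4.41], [0.06, 2.06], [-2.6, 2.6]. Speed limits (rad/s): [2.22, 2.22, 2.79, 2.79, 3.14, 3.14, 3.14].

## Interface

Orientations are given as a unit quaternion [x, y, z, w].
In Python, from bench import r gives the robot as it stands. The module is installed in compiled form; this text tells all that it offers.
- The arm moves only by the shell command python3 -m jog 'ROWS' [FORCE]. ROWS is JSON, a list of rows, each a list of 5 numbers: the shift along the tool's x, y, z in cm, then the turn about the tool's z in rad, then the closure, from 0 (fully open) to 1 (shut). A call has exactly 10 rows; each row shifts and turns the pose as measured when the row begins, along the tool's axes as they then stand; what a row does not reach is not made up. A row lasts 1/10 s, in which the tool goes at most 50 mm and 8.59 degrees, less where a joint would pass 70% of its speed; a pose out of reach is approached as far as the arm can. A call with a gripper value outside its range is refused whole. The fingers move at their own pace and stop on an object; FORCE is the grip in N (left out, the last holds). Time passes only in rows, so rows that do not move let the fingers close, or fill a call up. It gives the time, the measured TCP pose, the force and the opening at its end, in the units of the state.
- r.read_state(): the state, without advancing time (a new reading comes with each control period).
- r.camera(name): name is "scene" or "top" or "wrist"; returns a dict with "pixels" (400x640x3 uint8, red, green, blue), "fx", "fy", "cx", "cy" (pixels), "camera_from_world" (4x4, takes a point from world to camera coordinates). Camera axes: x right, y up, looking along -z (the intrinsics and any distortion apply to the point x, -y, -z); pixel columns grow to the right and rows downward; lengths in m; the calibration is good to about 2 mm. A picture is of the moment at which its call begins. There is no depth.
- r.close_job(): hands the job in, once; it reports no verdict.
The state is a dict: "time": time; "joint_positions": joint angles; "joint_vel": joint speeds; "joint_torque": joint torques, N m; "ee_pos": TCP position; "eef_rot": TCP orientation; "ft_force": force on the tool from outside, world axes, zero at the start; "torque": the same for the moment, N m; "width": finger opening in m.
Only numpy, scipy, OpenCV 4.12 (cv2) and the standard library are available. Lean on these libraries where they do the work, as an engineer would, in place of code of your own. Each camera call takes 0.05 s, during which the arm holds its last target. There are 200 camera calls.

## Working session

There is one attempt and no reset: what is moved stays moved. The work goes in short steps, Python scripts to look and compute and a shell command to move; the robot and the scene stay as the last step left them, time stands still between calls to the robot, and variables do not carry over. Pictures are saved under pics/ and viewed, about 8 in all and at most 12, crops included, and the job is handed in when it is done.

```bash
mkdir -p pics; cat > h.py <<'E'
import numpy as np,cv2
from bench import r
from scipy.spatial.transform import Rotation as R
def snap(cam,name,crop=None,scale=1):
    c=r.camera(cam); im=c["pixels"][:,:,::-1]
    np.savez('pics/'+name+'.npz',**{k:np.array(c[k]) for k in c})
    if crop: x0,y0,x1,y1=crop; im=im[y0:y1,x0:x1]
    if scale!=1: im=cv2.resize(im,None,fx=scale,fy=scale,interpolation=cv2.INTER_CUBIC)
    cv2.imwrite('pics/'+name+'.png',im); return c
def load(name): return dict(np.load('pics/'+name+'.npz',allow_pickle=True))
def w(c,u,v,z):
    T=np.array(c["camera_from_world"]);Rm=T[:3,:3];o=-Rm.T@T[:3,3]
    d=Rm.T@np.array([(u-c["cx"])/c["fx"],-(v-c["cy"])/c["fy"],-1.0])
    return o+d*(z-o[2])/d[2]
def p(c,X):
    T=np.array(c["camera_from_world"]);q=T[:3,:3]@np.array(X)+T[:3,3]
    return np.array([c["cx"]+c["fx"]*q[0]/-q[2],c["cy"]-c["fy"]*q[1]/-q[2]])
def st():
    s=r.read_state();print(s["time"],np.round(s["ee_pos"],4),np.round(R.from_quat(s["eef_rot"]).as_matrix(),3).tolist(),np.round(s["ft_force"],1),s["width"]);return s
E
python3 - <<'E'
from h import *
a=snap("scene","s0");b=snap("top","t0")
st();print(r.tip_extent, [k for k in a])
for c in(a,b):
    T=np.array(c["camera_from_world"]);print(-T[:3,:3].T@T[:3,3],c["fx"])
cv2.imwrite('pics/both.png',np.vstack([cv2.resize(x["pixels"][:,:,::-1],(480,300)) for x in(a,b)]))
E
```

```text
0.1 [0.1833 0.5972 0.2438] [[-0.956, 0.293, -0.0], [0.293, 0.956, -0.001], [-0.0, -0.001, -1.0]] [-0.7  0.8 -0.6] 0.08681403969392931
0.022 ['pixels', 'fx', 'fy', 'cx', 'cy', 'camera_from_world']
[1.37205045 0.79653579 0.84310645] 471.64121183829513
[0.30180816 0.02334029 1.32312384] 364.6535280103635
```

View pics/t0.png

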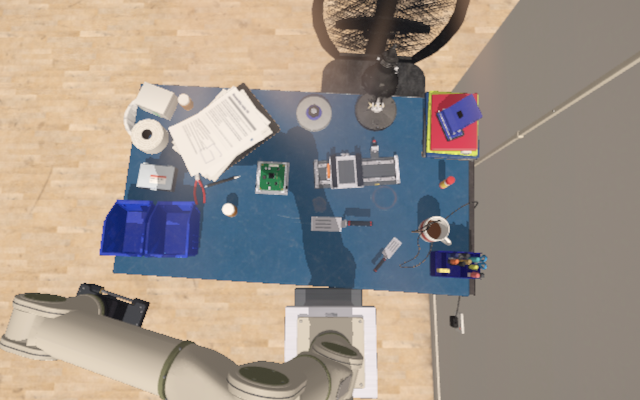

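View pics/s0.png

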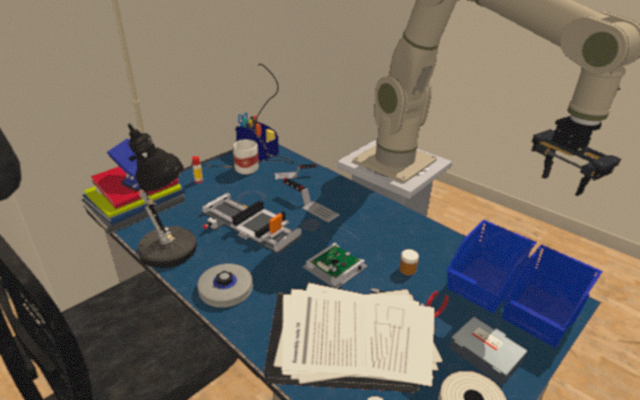

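Candidates for the lifter in the top picture are the larger spatula (blade about (326,224), handle (358,224)) and the smaller one at (388,250). I choose the larger. The board is at (272,178) and the carrier at (346,171). I'll check the choice in a close crop.

```bash
python3 - <<'E'
from h import *
c=load("t0");im=c["pixels"][:,:,::-1][145:265,245:405]
cv2.imwrite('pics/crop1.png',cv2.resize(im,None,fx=5,fy=5,interpolation=cv2.INTER_CUBIC))
E
```

```text
(no output)
```

View pics/crop1.png

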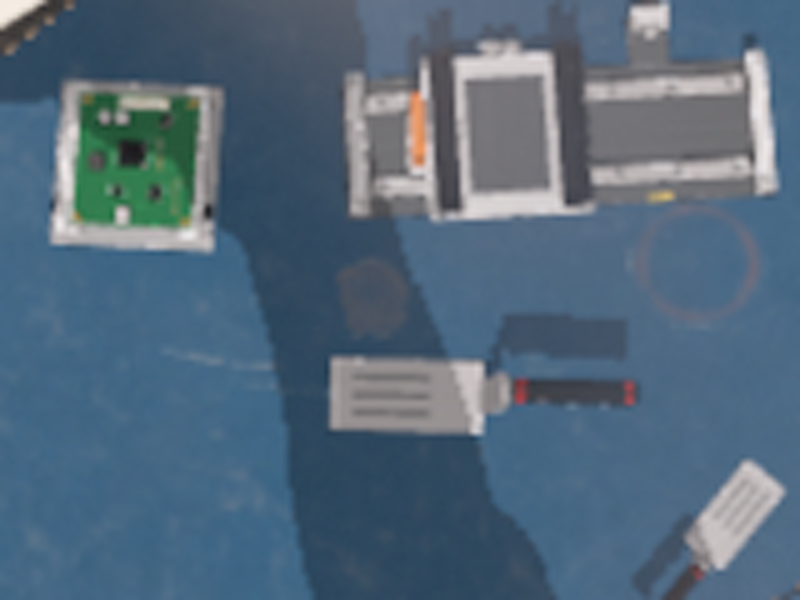

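The crop shows the larger spatula lying with its tip to the left (blade crop x 330–483, y 357–434; handle 515–636, y 393). The carrier is at crop x 428–592 with the orange tab at (418,130). The stand's corners are (65,80), (224,87), (214,250) and (50,244).

```bash
python3 - <<'E'
from h import *
c=load("t0")
def q(U,V,z): return np.round(w(c,(U+.5)/5-.5+245,(V+.5)/5-.5+145,z)[:2],4)
for n,z,P in [("stand",.012,[(65,80),(224,87),(214,250),(50,244)]),("board",.0224,[(82,93),(200,98),(192,228),(77,222)]),
 ("blade",.0025,[(330,357),(330,428),(481,434),(484,360)]),("handle",.058,[(515,381),(515,403),(636,405),(636,383)]),
 ("handleends",.058,[(515,392),(636,394)]),("tab",.073,[(412,93),(425,93),(426,168),(414,168)]),("carrier",.038,[(432,55),(428,217),(594,212),(582,50)]),("rail ends",.02,[(347,75),(350,215),(777,190),(757,50)]),("mark",.01,[(660,196)])]:
    a=np.array([q(*x,z) for x in P]);print(n,a.mean(0),a.tolist())
E
```

```text
stand [0.611925 0.210775] [[0.6767, 0.2669], [0.671, 0.1481], [0.5477, 0.1537], [0.5523, 0.2744]]
board [0.61305  0.209725] [[0.6638, 0.2521], [0.6597, 0.1647], [0.5621, 0.169], [0.5666, 0.2531]]
blade [0.44235  0.013075] [[0.4699, 0.0686], [0.418, 0.0684], [0.4138, -0.041], [0.4677, -0.0437]]
handle [ 0.437675 -0.104175] [[0.446, -0.0623], [0.4307, -0.0621], [0.4293, -0.146], [0.4447, -0.1463]]
handleends [ 0.43765 -0.10415] [[0.4383, -0.0622], [0.437, -0.1461]]
tab [0.62185 0.00405] [[0.649, 0.0091], [0.649, -0.0001], [0.5947, -0.0006], [0.5947, 0.0078]]
carrier [ 0.628775 -0.0613  ] [[0.6873, -0.0059], [0.5668, -0.0026], [0.5703, -0.1216], [0.6907, -0.1151]]
rail ends [ 0.6339  -0.09805] [[0.6776, 0.0565], [0.5721, 0.0539], [0.5902, -0.2568], [0.6957, -0.2458]]
mark [ 0.588  -0.1733] [[0.588, -0.1733]]
```

```bash
cat >> h.py <<'E'
def go(x,y,z,yaw=None):
    s=st();M=R.from_quat(s["eef_rot"]).as_matrix();d=M.T@(np.array([x,y,z])-s["ee_pos"])*100
    cy=np.arctan2(M[1,0],M[0,0]);print("yaw",round(cy,4),"shift cm",np.round(d,2))
    if yaw is not None: print("turn",round(-((yaw-cy+np.pi)%(2*np.pi)-np.pi),3))
E
python3 -m jog '[[-3.6,-2.5,0,0,0.3],[-3.6,-2.5,0,0,0.3],[-3.6,-2.5,0,0,0.3],[-3.6,-2.5,0,0,0.3],[-3.6,-2.5,0,0,0.3],[-3.6,-2.5,0,0,0.3],[-3.6,-2.5,0,0,0.3],[-3.6,-2.5,0,0,0.3],[-3.6,-2.5,0,0,0.3],[-3.6,-2.5,0,0,0.3]]' 50
python3 -c "
from h import *
go(.438,-.088,.2,1.54)"
```

```text
time: 1.1
ee_pos: [0.4579, 0.2437, 0.2394]
eef_rot: [0.142, 0.99, -0.003, -0.003]
ft_force: [-0.2, 0.5, -0.2]
width: 0.061
1.1 [0.4579 0.2437 0.2394] [[-0.96, 0.281, -0.006], [0.281, 0.96, -0.004], [0.005, -0.006, -1.0]] [-0.2  0.5 -0.2] 0.06099262423448081
yaw 2.8563 shift cm [ -7.44 -32.37   4.1 ]
turn 1.316
```

```bash
python3 -m jog '[[-0.8,-3.3,0.4,0,0.3],[-0.8,-3.3,0.4,0,0.3],[-0.8,-3.3,0.4,0,0.3],[-0.8,-3.3,0.4,0,0.3],[-0.8,-3.3,0.4,0,0.3],[-0.8,-3.3,0.4,0,0.3],[-0.8,-3.3,0.4,0,0.3],[-0.8,-3.3,0.4,0,0.3],[-0.8,-3.3,0.4,0,0.3],[0,0,0,0,0.3]]' 50
python3 -m jog '[[0,0,0,0.14,0.3],[0,0,0,0.14,0.3],[0,0,0,0.14,0.3],[0,0,0,0.14,0.3],[0,0,0,0.14,0.3],[0,0,0,0.14,0.3],[0,0,0,0.14,0.3],[0,0,0,0.14,0.3],[0,0,0,0.14,0.3],[0,0,0,0.06,0.3]]'
python3 -c "
from h import *
snap('wrist','w1')
go(.438,-.088,.051,1.54)"
```

```text
time: 2.1
ee_pos: [0.4407, -0.0809, 0.2017]
eef_rot: [0.148, 0.989, -0.003, -0.004]
ft_force: [0.1, 0.2, 0.6]
width: 0.0606
time: 3.1
ee_pos: [0.4393, -0.0759, 0.1999]
eef_rot: [0.741, 0.672, -0.006, -0.003]
ft_force: [-0.3, -0.1, -0.2]
width: 0.0609
3.15 [ 0.4393 -0.0759  0.1999] [[0.098, 0.995, -0.013], [0.995, -0.098, -0.004], [-0.006, -0.013, -1.0]] [-0.6  0.2  0.5] 0.0610525643435412
yaw 1.4723 shift cm [-1.14  0.18 14.89]
turn -0.068
```

View pics/w1.png

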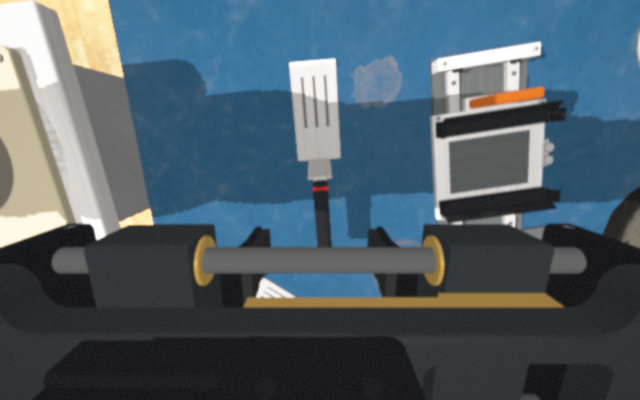

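The wrist picture shows the lifter: blade tip corners at (289,63) and (334,59), rear corners at (298,161) and (340,158), and the handle's front end at (320,184).

```bash
python3 - <<'E'
from h import *
c=load("w1")
A=[w(c,*u,.0025)[:2] for u in[(289,63),(334,59),(298,161),(340,158)]]
t=(A[0]+A[1])/2;b=(A[2]+A[3])/2;print(np.round(A,4).tolist(),t,b,w(c,320,184,.058),w(c,324,247,.058))
d=t-b;d/=np.linalg.norm(d);print("yaw",np.arctan2(d[1],d[0]),"grip",t-.155*d)
o=[(432,60),(541,42)];print([w(c,*u,.02)[:2] for u in o])
E
```

```text
[[0.4174, 0.0674], [0.4677, 0.0666], [0.4151, -0.0416], [0.4662, -0.0427]] [0.44259649 0.0669962 ] [ 0.44063597 -0.04214261] [ 0.44039975 -0.06195945  0.058     ] [ 0.43820157 -0.13236836  0.058     ]
yaw 1.5528347004973273 grip [ 0.43981259 -0.0879788 ]
[array([0.5689592 , 0.05164528]), array([0.68016575, 0.05773267])]
```

```bash
python3 -m jog '[[0,0,0,-0.075,0.3],[-0.6,0,2,0,0.3],[-0.6,0,2,0,0.3],[0,0,2,0,0.3],[0,0,2,0,0.3],[0,0,2,0,0.3],[0,0,2,0,0.3],[0,0,1,0,0.3],[0,0,0,0,0.3],[0,0,0,0,0.3]]'
python3 -c "
from h import *
go(.4395,-.088,.051,1.553)"
```

```text
time: 4.15
ee_pos: [0.438, -0.0838, 0.0657]
eef_rot: [0.707, 0.707, -0.006, -0.003]
ft_force: [0.9, -0.7, -0.1]
width: 0.061
4.15 [ 0.438  -0.0838  0.0657] [[0.0, 1.0, -0.013], [1.0, -0.0, -0.003], [-0.003, -0.013, -1.0]] [ 0.9 -0.7 -0.1] 0.06102310577105302
yaw 1.5704 shift cm [-0.42  0.17  1.47]
turn 0.017
```

```bash
python3 -m jog '[[-0.4,0.17,0.8,0.017,0.3],[0,0,0.7,0,0.3],[0,0,0,0,0.3],[0,0,0,0,1],[0,0,0,0,1],[0,0,0,0,1],[0,0,0,0,1],[0,0,0,0,1],[0,0,0,0,1],[0,0,0,0,1]]' 58
python3 -c "
from h import *
go(.4395,-.088,.051,1.553)"
```

```text
time: 5.15
ee_pos: [0.4417, -0.088, 0.0521]
eef_rot: [0.713, 0.701, -0.004, -0.002]
ft_force: [1.0, -0.0, -0.7]
width: 0.0157
5.15 [ 0.4417 -0.088   0.0521] [[0.018, 1.0, -0.008], [1.0, -0.018, -0.002], [-0.002, -0.008, -1.0]] [ 1.  -0.  -0.7] 0.01571101022702169
yaw 1.5527 shift cm [-0.   -0.21  0.11]
turn -0.0
```

```bash
python3 -m jog '[[0,0,-0.5,0,1],[0,0,-1,0,1],[0,0,-2,0,1],[0,0,-2,0,1],[0,0,-2,0,1],[0,0,-2,0,1],[0,0,-1,0,1],[0,0,0,0,1],[0,0,0,0.1,1],[0,0,0,0.14,1]]'
python3 -m jog '[[1,0,0,0.14,1],[2,0,0,0.14,1],[2,0.5,0,0.14,1],[2,1,0,0.14,1],[2,1,0,0.14,1],[1.5,1,0,0.14,1],[1,-1,0,0.14,1],[1,-2,0,0.14,1],[0.5,-3,0,0.14,1],[0,-3,0,0.1,1]]'
python3 -c "
from h import *
go(.378,.2205,.12,-.045)"
```

```text
time: 6.15
ee_pos: [0.4412, -0.0884, 0.1639]
eef_rot: [0.794, 0.608, -0.004, -0.001]
ft_force: [0.1, -0.2, -0.6]
width: 0.0155
time: 7.15
ee_pos: [0.5351, 0.0632, 0.1515]
eef_rot: [0.998, -0.061, -0.011, 0.005]
ft_force: [0.2, -0.0, -1.4]
width: 0.0152
7.15 [0.5351 0.0632 0.1515] [[0.992, -0.122, -0.023], [-0.122, -0.992, -0.008], [-0.022, 0.011, -1.0]] [ 0.2 -0.  -1.4] 0.015177679434682692
yaw -0.1224 shift cm [-17.44 -13.73   3.39]
turn -0.077
```

```bash
python3 -m jog '[[-1,-0.5,0,-0.04,1],[-2,-1.5,0,-0.03,1],[-2.5,-2,0,0,1],[-2.5,-2,0,0,1],[-2.5,-2,0,0,1],[-2.5,-2,0,0,1],[-2,-1.5,0,0,1],[-1,-1,0,0,1],[0,0,0,0,1],[0,0,0,0,1]]'
python3 -c "
from h import *
go(.378,.2205,.06,-.045)"
```

```text
time: 8.15
ee_pos: [0.37, 0.2002, 0.1452]
eef_rot: [1.0, -0.016, -0.017, 0.009]
ft_force: [0.7, -0.0, -1.4]
width: 0.0152
8.15 [0.37   0.2002 0.1452] [[0.999, -0.033, -0.034], [-0.033, -0.999, -0.017], [-0.033, 0.018, -0.999]] [ 0.7 -0.  -1.4] 0.01521840950526256
yaw -0.0333 shift cm [ 1.01 -2.2   8.45]
turn 0.012
```

```bash
python3 -m jog '[[0.5,-1,1,0,1],[0.5,-1.2,1.5,0,1],[0.4,-0.5,1.5,0,1],[0,0,1.5,0,1],[0,0,1,0,1],[0,0,0.5,0,1],[0,0,0,0,1],[0,0,0,0,1],[0,0,0,0,1],[0,0,0,0,1]]'
python3 -c "
from h import *
a=snap('scene','s1');snap('wrist','w2')
go(.378,.2205,.068,-.045)
cv2.imwrite('pics/s1c.png',cv2.resize(a['pixels'][180:300,270:450,::-1],None,fx=4,fy=4,interpolation=cv2.INTER_CUBIC))"
```

```text
time: 9.15
ee_pos: [0.3886, 0.2198, 0.0717]
eef_rot: [1.0, -0.02, -0.016, 0.009]
ft_force: [0.1, 0.5, -1.3]
width: 0.0156
9.25 [0.3885 0.2198 0.0717] [[0.999, -0.039, -0.032], [-0.039, -0.999, -0.018], [-0.031, 0.019, -0.999]] [-0.5  0.7 -1.2] 0.01531984852276905
yaw -0.0394 shift cm [-1.04 -0.04  0.4 ]
turn 0.006
```

View pics/w2.png

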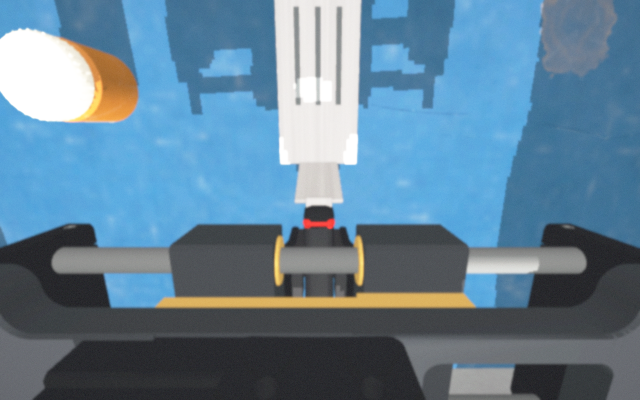

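```bash
python3 -m jog '[[-0.7,0,0,0,1],[-0.5,0,0.5,0,1],[0,0,0.5,0,1],[0,0,0.4,0,1],[0,0,0.2,0,1],[0,0,0,0,0.75],[0,0,0,0,0.75],[0,0,0,0,0.75],[0,0,0,0,0.75],[0,0,0,0,0.75]]'
python3 -c "
from h import *
st()"
```

```text
time: 10.25
ee_pos: [0.3754, 0.2206, 0.0554]
eef_rot: [1.0, -0.019, -0.015, 0.009]
ft_force: [-0.3, -0.1, 0.1]
width: 0.0219
10.25 [0.3754 0.2206 0.0554] [[0.999, -0.038, -0.03], [-0.039, -0.999, -0.017], [-0.03, 0.018, -0.999]] [-0.3 -0.1  0.1] 0.021877468347125548
```

```bash
python3 -m jog '[[0,0,0.35,0,0.75],[0,0,0,0,0.75],[0,0,0,0,1],[0,0,0,0,1],[0,0,0,0,1],[0,0,0,0,1],[0,0,0,0,1],[0,0,-0.3,0,1],[0,0,-0.7,0,1],[0,0,0,0,1]]' 58
python3 -c "
from h import *
a=snap('top','t1');snap('scene','s2')
cv2.imwrite('pics/t1c.png',cv2.resize(a['pixels'][150:260,230:390,::-1],None,fx=5,fy=5,interpolation=cv2.INTER_CUBIC))
go(.5075,.2147,.0617,-.045)"
```

```text
time: 11.25
ee_pos: [0.3754, 0.2206, 0.0623]
eef_rot: [1.0, -0.019, -0.015, 0.009]
ft_force: [0.6, 0.1, -1.3]
width: 0.0155
11.35 [0.3751 0.2203 0.0616] [[0.999, -0.038, -0.032], [-0.039, -0.999, -0.018], [-0.031, 0.019, -0.999]] [-0.1  0.2 -1.9] 0.015587372543294401
yaw -0.0388 shift cm [13.25  0.05 -0.42]
turn 0.006
```

View pics/t1c.png

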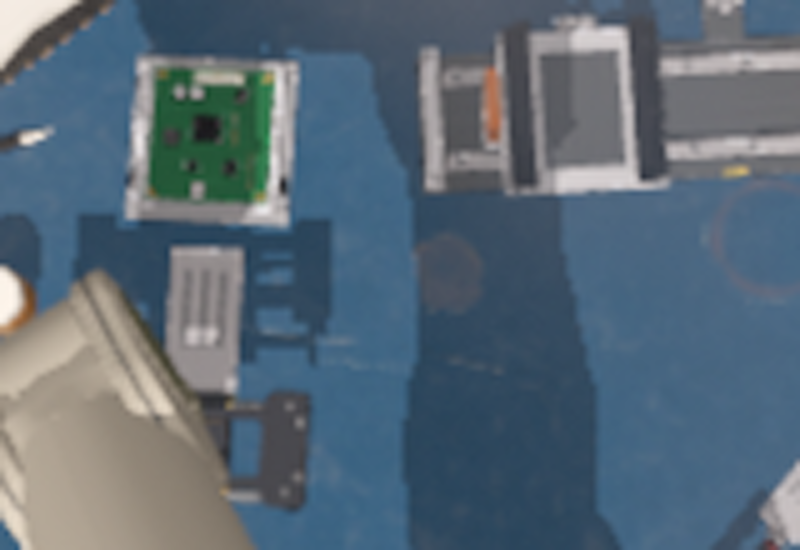

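The crop shows the blade lined up with the board: blade axis about (207,247), extrapolating to 212 at the board's row, and board centre about (211,136). I'll slide in.

```bash
python3 -m jog '[[0.5,0,-0.02,0,1],[1,0,-0.03,0,1],[1.2,0,-0.04,0,1],[1.2,0,-0.04,0,1],[1.2,0,-0.04,0,1],[1.2,0,-0.04,0,1],[1,0,-0.03,0,1],[0.5,0,-0.02,0,1],[0,0,0,0,1],[0,0,0,0,1]]'
python3 -c "
from h import *
go(.5075,.2147,.0617,-.045)"
```

```text
time: 12.35
ee_pos: [0.4612, 0.2162, 0.0608]
eef_rot: [1.0, -0.02, -0.016, 0.01]
ft_force: [0.2, -0.3, -0.9]
width: 0.0158
12.35 [0.4612 0.2162 0.0608] [[0.999, -0.039, -0.032], [-0.04, -0.999, -0.019], [-0.031, 0.02, -0.999]] [ 0.2 -0.3 -0.9] 0.01579252295189215
yaw -0.0399 shift cm [ 4.63 -0.03 -0.23]
turn 0.005
```

```bash
python3 -m jog '[[0.5,0,-0.05,0,1],[1,0,-0.05,0,1],[1.2,0,-0.05,0,1],[1.1,0,-0.05,0,1],[0.7,0,-0.05,0,1],[0.2,0,0,0,1],[0,0,0,0,1],[0,0,0,0,1],[0,0,0,0,1],[0,0,0,0,1]]'
python3 -c "
from h import *
a=snap('scene','s3');
cv2.imwrite('pics/s3c.png',cv2.resize(a['pixels'][190:310,260:440,::-1],None,fx=4,fy=4,interpolation=cv2.INTER_CUBIC))
go(.5075,.2147,.0617,-.045)"
```

```text
time: 13.35
ee_pos: [0.5114, 0.2146, 0.0617]
eef_rot: [1.0, -0.019, -0.016, 0.01]
ft_force: [-0.2, -1.0, -0.9]
width: 0.0153
13.4 [0.5114 0.2146 0.0618] [[0.999, -0.038, -0.033], [-0.039, -0.999, -0.019], [-0.032, 0.02, -0.999]] [ 0.3  0.4 -1.5] 0.01523757021172557
yaw -0.0386 shift cm [-0.39 -0.    0.02]
turn 0.006
```

View pics/s3c.png

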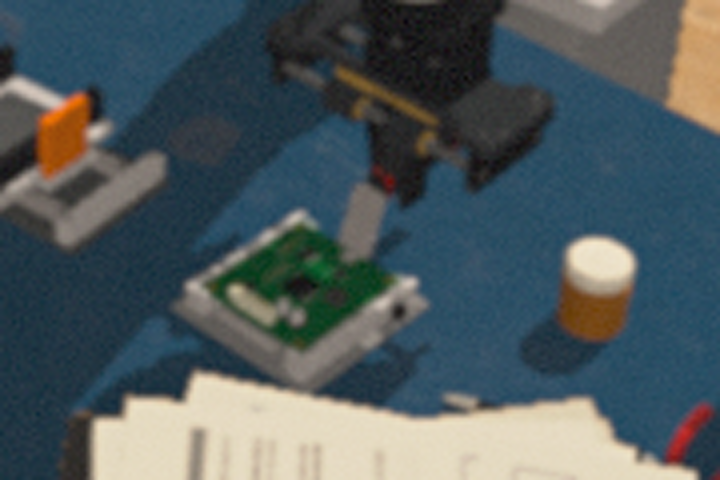

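```bash
python3 -m jog '[[0,0,-0.3,0,1],[0,0,-0.4,0,1],[0,0,-0.3,0,1],[0,0,-0.4,0,1],[-0.02,0.01,-0.5,0,1],[-0.02,0.01,-0.6,0,1],[-0.02,0.01,-0.7,0,1],[-0.02,0.01,-0.7,0,1],[-0.02,0.01,-0.7,0,1],[-0.02,0.01,-0.7,0,1]]'
python3 -c "
from h import *
a=snap('scene','s4');b=snap('wrist','w4')
cv2.imwrite('pics/s4c.png',np.vstack([cv2.resize(a['pixels'][190:300,260:420,::-1],(640,440),interpolation=cv2.INTER_CUBIC),b['pixels'][:160,:,::-1]]))
go(.5075,.2147,.117,-.045)"
```

```text
time: 14.4
ee_pos: [0.5112, 0.215, 0.1192]
eef_rot: [1.0, -0.019, -0.017, 0.01]
ft_force: [0.1, 0.7, -1.6]
width: 0.0153
14.5 [0.5118 0.2153 0.1198] [[0.999, -0.038, -0.032], [-0.038, -0.999, -0.018], [-0.031, 0.019, -0.999]] [-0.3 -0.2 -1.2] 0.015443298104381116
yaw -0.0384 shift cm [-0.42  0.07  0.29]
turn 0.007
```

View pics/s4c.png

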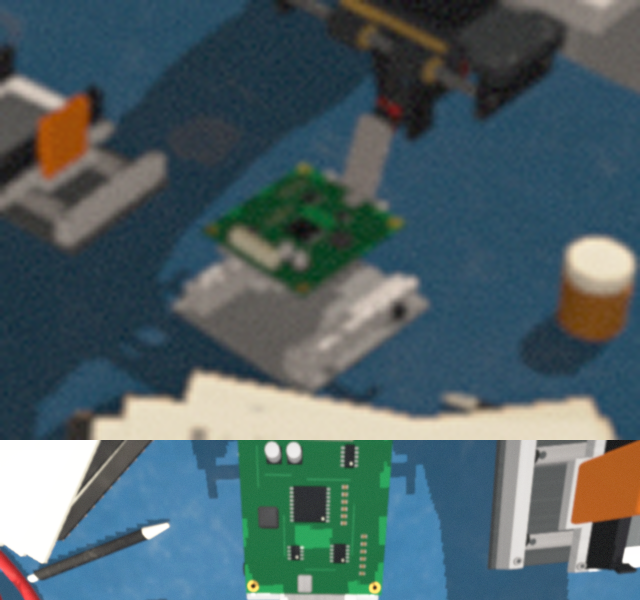

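The scene crop shows the board lying level on the blade, clear of the stand. Below it, the wrist crop shows the board centred on the blade, with its front corners at about (253,146) and (375,148). I'll carry it over, above tab height.

```bash
python3 -m jog '[[0,0.2,-0.3,0,1],[0,0.4,-0.5,0,1],[0.05,0.6,-0.6,-0.01,1],[0.1,0.9,-0.6,-0.01,1],[0.1,1.2,-0.4,-0.01,1],[0.1,1.4,-0.2,-0.01,1],[0.1,1.5,0,-0.01,1],[0.1,1.5,0,-0.01,1],[0.1,1.5,0,-0.01,1],[0.1,1.5,0,-0.01,1]]'
python3 -m jog '[[0.1,1.5,0,-0.01,1],[0.1,1.5,0,-0.01,1],[0.1,1.5,0,0,1],[0.1,1.5,0,0,1],[0.1,1.5,0,0,1],[0.1,1.5,0,0,1],[0.1,1.4,0,0,1],[0.1,1.2,0,0,1],[0.1,0.9,0,0,1],[0.1,0.6,0,0,1]]'
python3 -c "
from h import *
go(.528,-.0655,.14,.059)"
```

```text
time: 15.5
ee_pos: [0.5206, 0.0993, 0.1509]
eef_rot: [1.0, 0.024, -0.016, 0.009]
ft_force: [0.6, -0.0, -2.6]
width: 0.0152
time: 16.5
ee_pos: [0.5376, -0.0493, 0.1558]
eef_rot: [0.999, 0.032, -0.016, 0.009]
ft_force: [-0.1, 0.4, -2.2]
width: 0.0155
16.5 [ 0.5376 -0.0493  0.1558] [[0.998, 0.064, -0.031], [0.063, -0.998, -0.019], [-0.032, 0.017, -0.999]] [-0.1  0.4 -2.2] 0.015537162569251103
yaw 0.0631 shift cm [-1.01  1.53  1.64]
turn 0.004
```

```bash
python3 -m jog '[[-0.1,0.3,0,0,1],[-0.2,0.4,0.3,0,1],[-0.3,0.4,0.4,0.004,1],[-0.3,0.3,0.4,0,1],[-0.1,0.1,0.3,0,1],[0,0,0.2,0,1],[0,0,0,0,1],[0,0,0,0,1],[0,0,0,0,1],[0,0,0,0,1]]'
python3 -c "
from h import *
a=snap('top','t5');b=snap('wrist','w5')
go(.528,-.0655,.14,.059)
A=cv2.resize(a['pixels'][140:220,300:420,::-1],(720,480),interpolation=cv2.INTER_CUBIC)
cv2.imwrite('pics/x5.png',np.vstack([A,cv2.resize(b['pixels'][:180,:,::-1],(720,202))])[:600])"
```

```text
time: 17.5
ee_pos: [0.5271, -0.065, 0.1386]
eef_rot: [0.999, 0.031, -0.016, 0.009]
ft_force: [0.2, -0.2, -2.6]
width: 0.0155
17.6 [ 0.5271 -0.065   0.1386] [[0.998, 0.062, -0.032], [0.061, -0.998, -0.018], [-0.033, 0.016, -0.999]] [ 0.3 -0.2 -1.8] 0.015818643970806116
yaw 0.0614 shift cm [ 0.08  0.05 -0.14]
turn 0.002
```

View pics/x5.png

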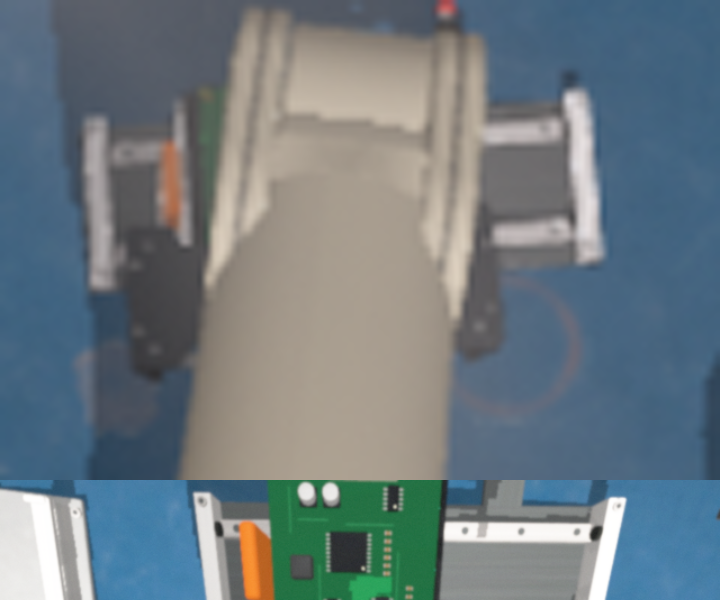

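```bash
python3 - <<'E'
from h import *
for n in["s0","s4","t0","w1","w4"]:
    c=load(n);im=cv2.cvtColor(c["pixels"],cv2.COLOR_RGB2HSV);m=cv2.inRange(im,(5,150,120),(18,255,255))
    k,l,s,_=cv2.connectedComponentsWithStats(m)
    for i in range(1,k):
        if s[i][4]>25:
            cn=cv2.findContours((l==i).astype('uint8'),0,2)[0][0]
            print(n,s[i].tolist(),cv2.approxPolyDP(cn,1.2,True)[:,0].tolist())
    # predicted rear face corners
    for (tx,ty) in [(.6265,.0085)]:
        ux=np.array([.998,.059]);
        f=lambda dx,dy,z:np.round(p(c,[tx+ux[0]*dx-ux[1]*dy,ty+ux[1]*dx+ux[0]*dy,z]),1).tolist()
        print(" pred rear",[f(-.022,0,.073),f(.022,0,.073),f(.022,0,.03),f(-.022,0,.03)],"front top",[f(-.022,-.01,.073),f(.022,-.01,.073)])
# board green
for n,z in[("t0",.0224),("w4",.0726),("w5",.0914)]:
    c=load(n);im=cv2.cvtColor(c["pixels"],cv2.COLOR_RGB2HSV);m=cv2.inRange(im,(45,100,40),(85,255,255));m[230:]=0
    m=cv2.morphologyEx(m,cv2.MORPH_CLOSE,np.ones((9,9)))
    k,l,s,ct=cv2.connectedComponentsWithStats(m);i=1+np.argmax(s[1:,4]);cn=cv2.findContours((l==i).astype('uint8'),0,2)[0][0]
    P=cv2.approxPolyDP(cn,4,True)[:,0];print(n,s[i],P.tolist());print(np.round([w(c,*u,z)[:2] for u in P],4).tolist())
E
```

```text
s0 [256, 124, 5, 11, 40] [[256, 124], [257, 134], [259, 134], [259, 125]]
s0 [270, 214, 12, 20, 173] [[281, 214], [278, 214], [270, 219], [271, 233], [280, 227]]
 pred rear [[280.9, 212.6], [270.4, 219.7], [270.9, 232.0], [281.3, 224.8]] front top [[278.3, 211.3], [267.7, 218.3]]
s4 [256, 124, 4, 12, 42] [[256, 124], [256, 132], [259, 135], [259, 125]]
s4 [238, 159, 14, 8, 37] [[251, 164], [249, 163], [249, 160], [246, 159], [244, 160], [248, 162], [246, 166], [242, 164], [242, 161], [238, 164], [242, 164], [242, 166]]
s4 [270, 214, 12, 20, 170] [[280, 214], [270, 220], [271, 233], [281, 226]]
 pred rear [[280.9, 212.6], [270.4, 219.7], [270.9, 232.0], [281.3, 224.8]] front top [[278.3, 211.3], [267.7, 218.3]]
t0 [451, 260, 9, 5, 33] [[451, 263], [455, 264], [459, 261], [451, 260]]
 pred rear [[327.6, 175.5], [326.8, 163.4], [326.7, 166.5], [327.4, 178.3]] front top [[330.4, 175.3], [329.6, 163.2]]
w1 [470, 88, 74, 19, 672] [[543, 89], [535, 88], [516, 92], [500, 93], [471, 101], [470, 105], [478, 106], [542, 96]]
 pred rear [[494.3, 95.0], [544.6, 86.9], [512.4, 93.3], [469.5, 100.2
[... 436 characters left out ...]
7.1]]
t0 [260 164  24  26 535] [[261, 166], [260, 186], [280, 189], [283, 167]]
[[0.6531, 0.2518], [0.5778, 0.2535], [0.5665, 0.18], [0.6491, 0.1705]]
w4 [  238     0   155   156 18416] [[238, 0], [246, 152], [297, 152], [296, 136], [310, 133], [312, 152], [379, 155], [392, 0]]
[[0.653, 0.2546], [0.5667, 0.2594], [0.5654, 0.2257], [0.5757, 0.2257], [0.5773, 0.2165], [0.565, 0.2157], [0.5614, 0.171], [0.6504, 0.1656]]
w5 [  238     0   156   157 18678] [[238, 0], [246, 152], [297, 152], [296, 136], [310, 133], [312, 152], [381, 154], [393, 0]]
[[0.6632, -0.0119], [0.5771, -0.0157], [0.5792, -0.0492], [0.5895, -0.0482], [0.592, -0.0572], [0.5799, -0.0592], [0.5814, -0.1051], [0.6694, -0.1009]]
```

```bash
python3 -m jog '[[0,0.05,0.2,0,1],[0.03,0.1,0.4,-0.01,1],[0.04,0.1,0.5,0,1],[0.04,0.1,0.6,0,1],[0.04,0,0.6,0,1],[0.04,0,0.5,0,1],[0.03,0,0.5,0,1],[0,0,0.3,0,1],[0,0,0.1,0,1],[0,0,0,0,1]]'
python3 -c "
from h import *
go(.5284,-.069,.1016,.069)
b=snap('wrist','w6');c=snap('scene','s6')
A=cv2.resize(c['pixels'][160:270,180:340,::-1],(720,495)[:2],interpolation=cv2.INTER_CUBIC)
cv2.imwrite('pics/x6.png',np.hstack([A[:,:400][:, :], cv2.resize(b['pixels'][:180,200:420,::-1],(400,327))[:, :] if 0 else A[:,400:]]))
cv2.imwrite('pics/x6.png',np.vstack([cv2.resize(c['pixels'][170:250,190:340,::-1],(640,341),interpolation=cv2.INTER_CUBIC),b['pixels'][:250,:,::-1]]))"
```

```text
time: 18.6
ee_pos: [0.5281, -0.0695, 0.0975]
eef_rot: [0.999, 0.036, -0.017, 0.009]
ft_force: [1.2, -1.5, -1.9]
width: 0.0155
18.6 [ 0.5281 -0.0695  0.0975] [[0.997, 0.073, -0.033], [0.072, -0.997, -0.019], [-0.034, 0.016, -0.999]] [ 1.2 -1.5 -1.9] 0.015456690785028959
yaw 0.0722 shift cm [ 0.02 -0.04 -0.41]
turn 0.003
```

View pics/x6.png

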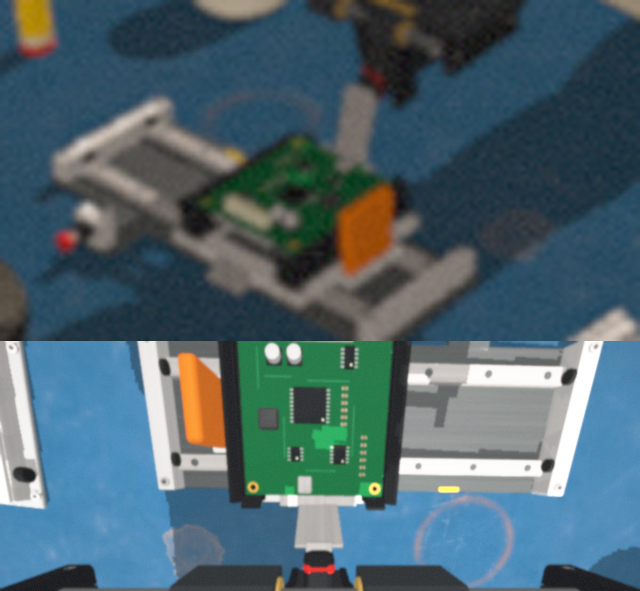

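The wrist view shows the board centred between the dark side walls (board edges at columns 242 and 388, walls outside at about 230 and 400), with the front stops just ahead of its front edge. I'll lower it into the nest.

```bash
python3 -m jog '[[0.01,0,0.15,0,1],[0.01,0,0.2,0,1],[0.01,0,0.2,0,1],[0.01,0,0.2,0,1],[0.01,0,0.2,0,1],[0,0,0.2,0,1],[0,0,0.15,0,1],[0,0,0.1,0,1],[0,0,0,0,1],[0,0,0,0,1]]'
python3 -c "
from h import *
go(.5284,-.0695,.082,.069)
b=snap('wrist','w7')
im=cv2.cvtColor(b['pixels'],cv2.COLOR_RGB2HSV);m=cv2.inRange(im,(45,100,40),(85,255,255));m[230:]=0
m=cv2.morphologyEx(m,cv2.MORPH_CLOSE,np.ones((9,9)))
cn=max(cv2.findContours(m,0,2)[0],key=cv2.contourArea);P=cv2.approxPolyDP(cn,4,True)[:,0];print(P.tolist());print(np.round([w(b,*u,.0404)[:2] for u in P],4).tolist())"
```

```text
time: 19.7
ee_pos: [0.529, -0.0697, 0.0833]
eef_rot: [0.999, 0.036, -0.016, 0.009]
ft_force: [-0.2, -0.4, -1.5]
width: 0.0153
19.7 [ 0.529  -0.0697  0.0833] [[0.997, 0.073, -0.031], [0.072, -0.997, -0.018], [-0.032, 0.016, -0.999]] [-0.2 -0.4 -1.5] 0.015318851052580133
yaw 0.0723 shift cm [-0.05 -0.02  0.13]
turn 0.003
[[234, 0], [244, 153], [296, 153], [296, 135], [308, 133], [312, 153], [381, 156], [394, 0], [299, 0], [300, 21], [285, 19], [285, 0], [277, 0], [278, 21], [264, 19], [262, 0]]
[[0.6628, -0.0139], [0.5782, -0.0196], [0.5807, -0.053], [0.592, -0.0524], [0.5938, -0.0599], [0.5814, -0.0633], [0.5828, -0.1082], [0.67, -0.1036], [0.6657, -0.0502], [0.6554, -0.0513], [0.6558, -0.0428], [0.6651, -0.0424], [0.6647, -0.0379], [0.6544, -0.0388], [0.6548, -0.0308], [0.664, -0.0295]]
```

```bash
python3 -m jog '[[0,0,0.1,0,1],[0,0,0.05,0,1],[0,0,0,0,1],[-0.2,0,0.01,0,1],[-0.4,0,0.012,0,1],[-0.5,0,0.015,0,1],[-0.4,0,0.012,0,1],[-0.2,0,0.01,0,1],[0,0,0,0,1],[0,0,0,0,1]]'
cat >> h.py <<'E'
def board(n,z=.0404):
    b=snap('wrist',n)
    im=cv2.cvtColor(b['pixels'],cv2.COLOR_RGB2HSV);m=cv2.inRange(im,(45,100,40),(85,255,255));m[230:]=0
    m=cv2.morphologyEx(m,cv2.MORPH_CLOSE,np.ones((9,9)))
    cn=max(cv2.findContours(m,0,2)[0],key=cv2.contourArea);P=cv2.approxPolyDP(cn,4,True)[:,0];print(P.tolist());print(np.round([w(b,*u,z)[:2] for u in P],4).tolist())
E
python3 -c "
from h import *
go(.5284,-.0695,.082,.069);board('w8')"
```

```text
time: 20.75
ee_pos: [0.5102, -0.0711, 0.0819]
eef_rot: [0.999, 0.036, -0.015, 0.008]
ft_force: [-0.2, -0.4, -1.8]
width: 0.0154
20.75 [ 0.5102 -0.0711  0.0819] [[0.997, 0.073, -0.03], [0.072, -0.997, -0.018], [-0.031, 0.016, -0.999]] [-0.2 -0.4 -1.8] 0.01544780467771227
yaw 0.0722 shift cm [ 1.83 -0.02 -0.07]
turn 0.003
[[233, 0], [242, 124], [296, 123], [295, 103], [308, 101], [310, 123], [385, 125], [394, 0]]
[[0.6435, -0.0152], [0.5774, -0.02], [0.5805, -0.0535], [0.5922, -0.0523], [0.594, -0.0601], [0.5812, -0.0622], [0.5835, -0.1092], [0.6507, -0.1047]]
```

The board stayed put while the blade slid 19 mm, so I'll withdraw fully.

```bash
python3 -m jog '[[-0.5,0,0.015,0,1],[-1,0,0.03,0,1],[-1.3,0,0.04,0,1],[-1.3,0,0.04,0,1],[-1.3,0,0.04,0,1],[-1.3,0,0.04,0,1],[-1.3,0,0.04,0,1],[-1.3,0,0.04,0,1],[-0.9,0,0.03,0,1],[-0.3,0,0,0,1]]'
python3 -c "
from h import *
go(.41,.09,.085,0);board('w9')"
```

```text
time: 21.8
ee_pos: [0.3959, -0.0796, 0.0809]
eef_rot: [0.999, 0.036, -0.016, 0.008]
ft_force: [-0.2, 0.4, -1.6]
width: 0.0154
21.8 [ 0.3959 -0.0796  0.0809] [[0.997, 0.072, -0.032], [0.071, -0.997, -0.017], [-0.033, 0.015, -0.999]] [-0.2  0.4 -1.6] 0.015429730929808538
yaw 0.0716 shift cm [  2.61 -16.81  -0.74]
turn 0.072Traceback (most recent call last):
  File "<string>", line 3, in <module>
    go(.41,.09,.085,0);board('w9')
                       ~~~~~^^^^^^
  File "h.py", line 28, in board
    cn=max(cv2.findContours(m,0,2)[0],key=cv2.contourArea);P=cv2.approxPolyDP(cn,4,True)[:,0];print(P.tolist());print(np.round([w(b,*u,z)[:2] for u in P],4).tolist())
ValueError: max() iterable argument is empty
```

```bash
python3 -m jog '[[0,-0.5,0,0.02,1],[0.2,-1.5,0,0.02,1],[0.2,-2.5,0,0.02,1],[0.2,-2.5,0,0.01,1],[0.2,-2.5,0,0,1],[0.2,-2.5,0,0,1],[0.2,-2.5,0,0,1],[0,-1.5,0,0,1],[0,-0.5,0,0,1],[0,0,0,0,1]]'
python3 -c "
from h import *
go(.40,.09,.054,0)"
```

```text
time: 22.85
ee_pos: [0.4104, 0.0926, 0.0789]
eef_rot: [1.0, -0.001, -0.013, 0.008]
ft_force: [0.1, -0.2, -1.1]
width: 0.0154
22.85 [0.4104 0.0926 0.0789] [[1.0, -0.002, -0.026], [-0.003, -1.0, -0.016], [-0.026, 0.016, -1.0]] [ 0.1 -0.2 -1.1] 0.015440962721999024
yaw -0.0025 shift cm [-0.98  0.22  2.52]
turn -0.003
```

```bash
python3 -m jog '[[-0.4,0,0.2,0,1],[-0.4,0,0.5,0,1],[0,0,0.6,0,1],[0,0,0.6,0,1],[0,0,0.4,0,1],[0,0,0.2,0,1],[0,0,0,0,1],[0,0,0,0,0.7],[0,0,0,0,0.5],[0,0,0,0,0.5]]'
python3 -c "
from h import *
st()"
python3 -m jog '[[0,0,0,0,0.5],[0,0,0,0,0.5],[0,0,-1,0,0.5],[0,0,-2,0,0.5],[0,0,-2,0,0.5],[0,0,-2,0,0.5],[0,0,-2,0,0.5],[0,0,-2,0,0.5],[0,0,-2,0,1],[0,0,0,0,1]]'
python3 -c "
from h import *
b=snap('wrist','w10');a=snap('top','t10')
go(.625,.06,.15,.06)"
```

```text
time: 23.85
ee_pos: [0.4016, 0.0891, 0.0521]
eef_rot: [1.0, -0.003, -0.013, 0.008]
ft_force: [0.5, 0.2, 0.4]
width: 0.0321
23.85 [0.4016 0.0891 0.0521] [[1.0, -0.007, -0.026], [-0.007, -1.0, -0.016], [-0.026, 0.017, -1.0]] [0.5 0.2 0.4] 0.032127484892701494
time: 24.85
ee_pos: [0.4053, 0.0905, 0.1925]
eef_rot: [1.0, -0.004, -0.011, 0.008]
ft_force: [-0.0, 0.4, -0.1]
width: 0.0343
24.95 [0.4042 0.0901 0.19  ] [[1.0, -0.008, -0.026], [-0.008, -1.0, -0.017], [-0.026, 0.018, -1.0]] [-0.1  0.2 -1. ] 0.026530967569931688
yaw -0.0085 shift cm [22.2   2.76  3.48]
turn -0.068
```

```bash
python3 -m jog '[[1.5,0.3,0.3,-0.03,1],[3,0.4,0.4,-0.03,1],[3,0.4,0.4,0,1],[3,0.4,0.4,0,1],[3,0.4,0.4,0,1],[3,0.4,0.4,0,1],[3,0.4,0.4,0,1],[2,0.2,0.3,0,1],[0.8,0,0,0,1],[0,0,0,0,1]]' 30
python3 -c "
from h import *
b=snap('wrist','w11');snap('scene','s11')
go(.627,.048,.072,.06)"
```

```text
time: 25.95
ee_pos: [0.6292, 0.0686, 0.1411]
eef_rot: [0.999, 0.028, -0.021, 0.011]
ft_force: [-1.5, -0.1, -0.3]
width: 0.0008
26.05 [0.6284 0.0688 0.1417] [[0.998, 0.057, -0.041], [0.056, -0.998, -0.023], [-0.042, 0.02, -0.999]] [-0.5  0.4  0.3] 0.00023813871345853478
yaw 0.0563 shift cm [0.04 1.93 7.01]
turn -0.004
```

View pics/w11.png

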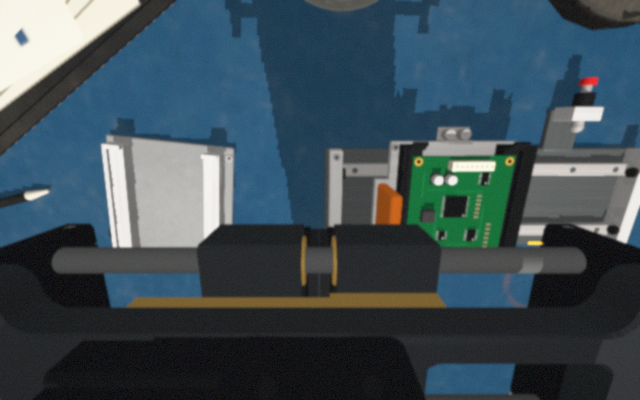

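The wrist view shows the board seated in the nest: its corners at (418,160) and (510,160) are inside the stops. The orange tab is at (388,205). Now I'll lower behind the tab and approach it.

```bash
python3 -m jog '[[0,0.5,0.5,0,1],[0,0.7,1.2,0,1],[0.05,0.6,1.5,0,1],[0.05,0,1.5,0,1],[0.05,0,1.2,0,1],[0.05,0,0.7,0,1],[0.05,0,0.3,0,1],[0,0,0,0,1],[0,0,0,0,1],[0,0,0,0,1]]'
python3 -c "
from h import *
go(.627,.024,.072,.06)"
```

```text
time: 27.05
ee_pos: [0.6265, 0.0484, 0.0673]
eef_rot: [0.999, 0.029, -0.021, 0.01]
ft_force: [-0.9, -0.0, 0.2]
width: 0.0002
27.05 [0.6265 0.0484 0.0673] [[0.997, 0.058, -0.042], [0.057, -0.998, -0.021], [-0.043, 0.019, -0.999]] [-0.9 -0.   0.2] 0.00021565651161828297
yaw 0.057 shift cm [-0.1   2.45 -0.42]
turn -0.003
```

```bash
python3 -m jog '[[0,0.4,0,0,1],[0,0.6,0,0,1],[0,0.4,0,0,1],[0,0.3,0,0,1],[0,0.3,0,0,1],[0,0.3,0,0,1],[0,0.3,0,0,1],[0,0.4,0,0,1],[0,0.5,0,0,1],[0,0.6,0,0,1]]'
python3 -c "
from h import *
st()"
```

```text
time: 28.05
ee_pos: [0.6297, 0.0058, 0.0694]
eef_rot: [0.999, 0.03, -0.02, 0.009]
ft_force: [0.0, 1.8, -0.7]
width: 0.0006
28.05 [0.6297 0.0058 0.0694] [[0.997, 0.059, -0.04], [0.059, -0.998, -0.02], [-0.041, 0.017, -0.999]] [ 0.   1.8 -0.7] 0.0005888356081244557
```

```bash
python3 -m jog '[[0,0.8,0,0,1],[0,0.9,0,0,1],[0,0.9,0,0,1],[0,0.9,0,0,1],[0,0.9,0,0,1],[0,0.9,0,0,1],[0,0.9,0,0,1],[0,0.9,0,0,1],[0,0.8,0,0,1],[0,0.6,0,0,1]]'
python3 -c "
from h import *
st();c=snap('scene','s12')
im=cv2.cvtColor(c['pixels'],cv2.COLOR_RGB2HSV);m=cv2.inRange(im,(5,150,120),(18,255,255))
k,l,s,_=cv2.connectedComponentsWithStats(m);print([x.tolist() for x in s[1:] if x[4]>60])
for d in (0,.08,.1,.12,.14): print(d,p(c,[.6265+.059*d,.0085-.998*d,.052]))"
```

```text
time: 29.05
ee_pos: [0.6348, -0.0856, 0.0706]
eef_rot: [0.999, 0.03, -0.021, 0.008]
ft_force: [-0.2, 3.5, 0.2]
width: 0.0002
29.05 [ 0.6348 -0.0856  0.0706] [[0.997, 0.059, -0.041], [0.059, -0.998, -0.017], [-0.042, 0.015, -0.999]] [-0.2  3.5  0.2] 0.0002031246876309352
[[243, 205, 9, 15, 73]]
0 [275.92649313 222.1436926 ]
0.08 [255.47893837 211.91640973]
0.1 [250.553167   209.45267958]
0.12 [245.69861347 207.02457056]
0.14 [240.91374431 204.63131567]
```

```bash
python3 -m jog '[[0,0.4,0,0,1],[0,0.4,0,0,1],[0,0.4,0,0,1],[0,0.3,0,0,1],[0,0.3,0,0,1],[0,0.2,0,0,1],[0,0.2,0,0,1],[0,0.2,0,0,1],[0,0.2,0,0,1],[0,0,0,0,1]]'
python3 -c "
from h import *
st()"
```

```text
time: 30.1
ee_pos: [0.6351, -0.0946, 0.0709]
eef_rot: [0.999, 0.037, -0.025, -0.004]
ft_force: [0.4, -0.9, 0.1]
width: 0.0002
30.1 [ 0.6351 -0.0946  0.0709] [[0.996, 0.073, -0.05], [0.074, -0.997, 0.005], [-0.049, -0.009, -0.999]] [ 0.4 -0.9  0.1] 0.00019963213701145257
```

```bash
python3 - <<'E'
from h import *
s=st();print(np.round(s["joint_positions"],3),np.round(s["torque"],2))
c=snap('scene','s13');b=snap('wrist','w13');t=snap('top','t13')
im=cv2.cvtColor(c['pixels'],cv2.COLOR_RGB2HSV);m=cv2.inRange(im,(5,150,120),(18,255,255))
k,l,q,_=cv2.connectedComponentsWithStats(m);print([x.tolist() for x in q[1:] if x[4]>30])
cv2.imwrite('pics/x13.png',np.vstack([cv2.resize(c['pixels'][150:250,160:340,::-1],(640,355),interpolation=cv2.INTER_CUBIC),b['pixels'][:240,:,::-1]]))
E
```

```text
30.1 [ 0.6351 -0.0946  0.0709] [[0.996, 0.073, -0.05], [0.074, -0.997, 0.005], [-0.049, -0.009, -0.999]] [ 0.4 -0.9  0.1] 0.00019963213701145257
[-0.254  0.577  0.451  1.568 -0.267  1.11  -1.232] [-0.06  0.1   0.  ]
[[256, 124, 4, 12, 42], [240, 204, 10, 15, 72]]
```

View pics/x13.png

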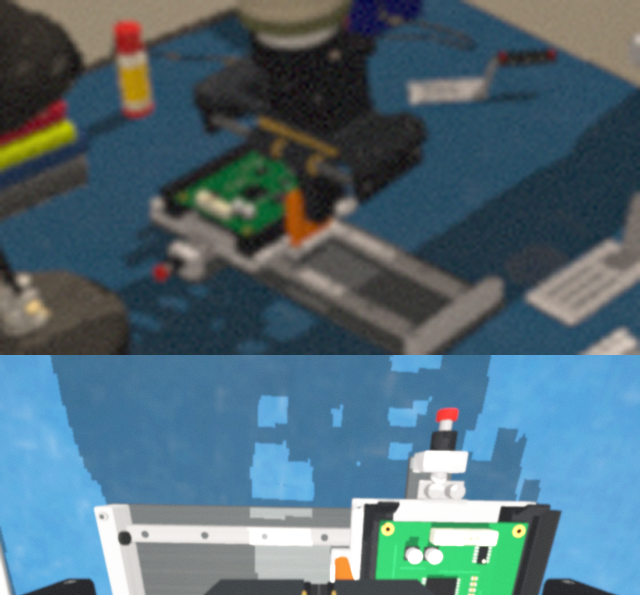

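The scene half shows the carrier near the station, with the board still in the nest and the pins by the red knob. The wrist half shows the board holes at (388,173) and (519,176). I'll calculate the travel from those.

```bash
python3 - <<'E'
from h import *
a=load('w11');b=load('w13')
A=[w(a,*u,.0404)[:2] for u in[(418,160),(510,160)]];B=[w(b,*u,.0404)[:2] for u in[(388,173),(519,176)]]
print(A,B,[np.linalg.norm(y-x) for x,y in zip(A,B)])
# pins and knob in w13 at guess z
print([w(b,*u,.03)[:2] for u in[(430,135),(458,137),(447,60),(440,107)]])
# optional: pins in w11 at joint 0
print([w(a,*u,.03)[:2] for u in[(449,133),(463,133),(588,82)]])
for n in['s4','s13']:
    c=load(n);im=cv2.cvtColor(c['pixels'],cv2.COLOR_RGB2HSV);m=cv2.inRange(im,(45,100,40),(85,255,255));m[:, :180]=0
    for cn in cv2.findContours(m,0,2)[0]:
        if cv2.contourArea(cn)>100: print(n,cv2.boundingRect(cn))
E
```

```text
[array([ 0.67420708, -0.01818468]), array([ 0.67872933, -0.09889696])] [array([ 0.67985477, -0.13490175]), array([ 0.68416516, -0.21479076])] [np.float64(0.11685362783655334), np.float64(0.11602120322401445)]
[array([ 0.70385698, -0.16007904]), array([ 0.70397798, -0.17767828]), array([ 0.74628861, -0.16172311]), array([ 0.7206118, -0.1629209])]
[array([ 0.6980938 , -0.04586799]), array([ 0.69881595, -0.05831522]), array([ 0.74640947, -0.15623378])]
s4 (313, 232, 46, 30)
s13 (209, 192, 35, 25)
```

```bash
python3 -m jog '[[0,0.4,0,0,1],[0,0.7,0,0,1],[0,0.8,0,0,1],[0,0.8,0,0,1],[0,0,0,0,1],[0,0,0,0,1],[0,0,0,0,1],[0,0,0,0,1],[0,0,0,0,1],[0,0,0,0,1]]'
python3 -c "
from h import *
s=st();print(np.round(s['joint_positions'],3))"
```

```text
time: 31.25
ee_pos: [0.6355, -0.0947, 0.0712]
eef_rot: [0.998, 0.046, -0.03, -0.021]
ft_force: [-0.4, 4.1, 1.2]
width: 0.0004
31.25 [ 0.6355 -0.0947  0.0712] [[0.994, 0.091, -0.062], [0.093, -0.995, 0.04], [-0.058, -0.045, -0.997]] [-0.4  4.1  1.2] 0.00038712245910316775
[-0.222  0.587  0.434  1.549 -0.293  1.136 -1.188]
```

The yellow mark is about 113 mm from the carrier's starting position, so the carrier started at roughly joint 0.025. A measured travel of about 116 mm therefore puts it in the detent, or on the end stop. I'll back off, let the spring settle and measure again.

```bash
python3 -m jog '[[0,-0.4,0,0,1],[0,-0.6,0,0,1],[0,-1,0,0,1],[0,-1,0,0,1],[0,-1,-0.5,0,1],[0,0,-1,0,1],[0,0,-2,0,1],[0,0,-2,0,1],[0,0,-2,0,1],[0,0,0,0,1]]'
python3 - <<'E'
from h import *
st();c=snap('scene','s14');b=snap('wrist','w14');t=snap('top','t14');t0=load('t0');s0=load('s0')
def org(c,lo,n):
    im=cv2.cvtColor(c['pixels'],cv2.COLOR_RGB2HSV);m=cv2.inRange(im,lo[0],lo[1]);k,l,q,ct=cv2.connectedComponentsWithStats(m)
    print(n,[(q[i].tolist(),np.round(ct[i],1).tolist()) for i in range(1,k) if q[i][4]>12])
O=((5,130,90),(18,255,255));Y=((22,120,90),(35,255,255))
for n,x in(('s0',s0),('s14',c),('t0',t0),('t14',t)):
    org(x,O,n+' orange')
for n,x in (('t0',t0),('t14',t),('w14',b)): org(x,Y,n+' yellow')
for d in(0,.1,.11,.115,.12,.125): print(d,p(c,[.6265+.059*d,.0085-.998*d,.052]).round(1),p(t,[.6268+.059*d,.0035-.998*d,.073]).round(1))
E
```

```text
time: 32.25
ee_pos: [0.6366, -0.0556, 0.1542]
eef_rot: [0.998, 0.046, -0.029, -0.019]
ft_force: [0.2, -1.0, 1.0]
width: 0.0004
32.25 [ 0.6366 -0.0556  0.1542] [[0.994, 0.091, -0.06], [0.093, -0.995, 0.036], [-0.056, -0.041, -0.998]] [ 0.2 -1.   1. ] 0.00038894052992384444
s0 orange [([256, 123, 5, 12, 44], [257.5, 128.9]), ([238, 159, 13, 8, 47], [244.0, 162.4]), ([102, 193, 15, 16, 21], [109.2, 201.0]), ([454, 193, 5, 6, 14], [455.7, 195.5]), ([443, 198, 14, 9, 30], [449.7, 201.8]), ([470, 201, 9, 4, 16], [474.2, 202.5]), ([463, 206, 11, 5, 18], [467.5, 208.1]), ([269, 213, 14, 21, 193], [275.2, 223.1]), ([444, 221, 6, 5, 13], [446.7, 223.2]), ([552, 234, 7, 5, 16], [555.4, 235.4]), ([546, 238, 15, 12, 51], [552.5, 243.8]), ([572, 243, 15, 6, 29], [579.3, 245.5]), ([570, 251, 13, 5, 25], [575.8, 252.8]), ([602, 259, 6, 3, 13], [604.5, 260.0]), ([400, 261, 17, 14, 161], [407.5, 267.9]), ([634, 281, 6, 5, 19], [636.9, 282.7]), ([616, 282, 7, 6, 22], [618.7, 284.8]), ([618, 293, 9, 7, 26], [622.5, 295.9]), ([601, 302, 7, 6, 22], [604.0, 304.4]), ([611, 323, 7, 8, 30], [614.0, 325.8]), 
[... 1925 characters left out ...]
8], [442.2, 149.1]), ([232, 207, 5, 9, 16], [234.7, 211.4]), ([450, 259, 10, 6, 45], [454.5, 261.5])]
t0 yellow [([426, 91, 34, 63, 308], [435.0, 124.0]), ([470, 150, 7, 5, 22], [473.7, 152.5]), ([469, 265, 7, 4, 25], [472.3, 266.4])]
t14 yellow [([426, 91, 34, 63, 308], [435.1, 124.1]), ([469, 150, 8, 6, 25], [473.6, 152.7]), ([469, 265, 8, 4, 27], [472.6, 266.4])]
w14 yellow [([412, 158, 9, 8, 50], [415.9, 161.6]), ([503, 161, 10, 9, 56], [507.7, 164.9]), ([384, 197, 10, 26, 190], [388.4, 209.8])]
0 [275.9 222.1] [328.6 169.3]
0.1 [250.6 209.5] [356.9 167.6]
0.11 [248.1 208.2] [359.8 167.4]
0.115 [246.9 207.6] [361.2 167.4]
0.12 [245.7 207. ] [362.6 167.3]
0.125 [244.5 206.4] [364.  167.2]
```

```bash
python3 -m jog '[[-0.5,0.5,-1,0.03,1],[-1.5,1.4,-1.5,0,1],[-1.7,1.7,-1.7,0,1],[-1.7,1.7,-1.7,0,1],[-1.7,1.7,-1.7,0,1],[-1.7,1.7,-1.7,0,1],[-1.5,1.5,-1.5,0,1],[-0.7,1,-1,0,1],[0,0.5,0,0,1],[0,0,0,0,1]]'
python3 - <<'E'
from h import *
s=st();b=snap('wrist','w15');c=snap('scene','s15')
hsv=cv2.cvtColor(b['pixels'],cv2.COLOR_RGB2HSV)
T=np.array(b["camera_from_world"]);print("cam",(-T[:3,:3].T@T[:3,3]).round(4))
def comp(lo,hi,n,z,mn=15):
    m=cv2.inRange(hsv,lo,hi);m[240:]=0;k,l,q,ct=cv2.connectedComponentsWithStats(m)
    for i in range(1,k):
        if q[i][4]>mn: print(n,q[i].tolist(),ct[i].round(1),w(b,*ct[i],z)[:2].round(4))
comp((0,150,100),(4,255,255),'red',.03);comp((170,150,100),(180,255,255),'red2',.03)
comp((22,120,90),(35,255,255),'yellow',.01);comp((6,150,120),(18,255,255),'orange',.06)
comp((45,100,40),(85,255,255),'green',.04,800)
g=cv2.cvtColor(b['pixels'],cv2.COLOR_RGB2GRAY)
for v in (60,80,100,120): print(v,''.join('#' if x<60 else '+' if x<120 else '.' if x<190 else 'W' for x in g[v,180:460:2]))
E
```

```text
time: 33.4
ee_pos: [0.5313, -0.1897, 0.2723]
eef_rot: [0.999, 0.024, -0.037, -0.019]
ft_force: [0.3, -0.1, -0.3]
width: 0.0005
33.4 [ 0.5313 -0.1897  0.2723] [[0.996, 0.047, -0.076], [0.05, -0.998, 0.037], [-0.074, -0.041, -0.996]] [ 0.3 -0.1 -0.3] 0.0004920218410813309
cam [ 0.6082 -0.1926  0.4069]
red [510, 132, 35, 23, 635] [527.1 142.6] [ 0.582  -0.4506]
red [424, 227, 32, 9, 156] [437.7 230.6] [ 0.4506 -0.3595]
red [125, 235, 15, 5, 36] [132.1 237.7] [0.4071 0.1027]
red2 [494, 0, 146, 38, 4534] [571.6  15.8] [ 0.7245 -0.4599]
yellow [475, 0, 165, 57, 1924] [538.  34.] [ 0.7103 -0.4406]
yellow [350, 40, 7, 8, 35] [353.1  43.6] [ 0.6906 -0.216 ]
yellow [282, 42, 7, 7, 32] [285.2  45. ] [ 0.6855 -0.1296]
yellow [256, 65, 7, 38, 171] [259.3  82.9] [ 0.6392 -0.0954]
yellow [349, 121, 6, 7, 30] [351.5 123.8] [ 0.5931 -0.2224]
yellow [286, 122, 6, 6, 28] [288.6 124.5] [ 0.5878 -0.1354]
yellow [486, 129, 24, 21, 309] [495.7 137.9] [ 0.5847 -0.4208]
orange [576, 35, 16, 1, 16] [583.5  35. ] [ 0.6984 -0.4567]
orange [258, 63, 15, 42, 341] [266.9  85.1] [ 0.6333 -0.1165]
green [281, 39, 78, 91, 4831] [319.7  85.8] [ 0.637  -0.1774]
60 ...........WWWW.WWWWWW....WWWWWWWWWWWWWW.WWWW.+###++......WWWW.WWWW..........++.........++###+..WWWWW....++.++..+++++.+.+....++++.+.++++++++
80 ++++++++++++++++++++++++++++++++......WWWW.+..+####+.......+.....+######+....W..........++###+.WWWWWW................++..............++..+++
100 +++++++++++++++++++++++++++++++++......WWW..+.++###+.......................++...........+###++.WWWWW.+.....++++++++++.+.....................
120 +++++++++++++++++++++++++++++++++..............+####+........++...WWWW..................+###+.WWWWW......++++++.......................+..++.
```

```bash
python3 - <<'E'
from h import *
from scipy.optimize import least_squares as L
def red(n,x0,y0,x1,y1):
    c=load(n);h=cv2.cvtColor(c['pixels'],cv2.COLOR_RGB2HSV);m=cv2.inRange(h,(0,130,90),(5,255,255))|cv2.inRange(h,(168,130,90),(180,255,255))
    k=np.zeros_like(m);k[y0:y1,x0:x1]=m[y0:y1,x0:x1];v,u=np.nonzero(k);print(n,len(u),u.mean(),v.mean());return c,np.array([u.mean(),v.mean()])
O=[red('w11',570,65,610,100),red('w13',430,45,470,75),red('s15',190,210,225,245),red('t0',365,130,385,160)]
f=L(lambda X:np.concatenate([p(c,X)-o for c,o in O]),[.746,-.17,.03]);print(f.x.round(4),f.fun.round(1))
f=L(lambda X:np.concatenate([p(c,X)-o for c,o in O[:2]+O[2:3]]),[.746,-.17,.03]);print(f.x.round(4),f.fun.round(1))
# yellow mark
def yel(n,x0,y0,x1,y1):
    c=load(n);h=cv2.cvtColor(c['pixels'],cv2.COLOR_RGB2HSV);m=cv2.inRange(h,(20,110,80),(36,255,255))
    k=np.zeros_like(m);k[y0:y1,x0:x1]=m[y0:y1,x0:x1];v,u=np.nonzero(k);print(n,len(u),u.mean(),v.mean());return c,np.array([u.mean(),v.mean()])
Y=[yel('w11',515,230,560,250),yel('w6',430,135,470,160),yel('w5',380,80,500,200),yel('t0',370,178,384,190)]
for S in (Y,Y[:3]):
    S=[s for s in S if np.isfinite(s[1]).all()]
    f=L(lambda X:np.concatenate([p(c,X)-o for c,o in S]),[.588,-.17,.01]);print(f.x.round(4),f.fun.round(1))
E
```

```text
w11 135 588.5259259259259 80.98518518518519
w13 236 447.01271186440675 58.978813559322035
s15 13 204.92307692307693 226.15384615384616
t0 1 374.0 140.0
[ 0.749  -0.1654  0.0202] [-0.1  0.  -0.1 -0.1 -1.  -0.7 -0.2  0.8]
[ 0.749  -0.1654  0.0202] [-0.2  0.1 -0.1 -0.  -0.9 -0.7]
w11 64 534.96875 242.546875
w6 93 448.63440860215053 147.8709677419355
w5 71 431.14084507042253 142.61971830985917
t0 0 nan nan
[ 0.588  -0.1738  0.0073] [-0.3  0.5 -0.7 -0.1  1.1 -0.3]
[ 0.588  -0.1738  0.0073] [-0.3  0.5 -0.7 -0.1  1.1 -0.3]<stdin>:12: RuntimeWarning: Mean of empty slice.
  ret = ret.dtype.type(ret / rcount)
```

```bash
python3 - <<'E'
from h import *
from scipy.optimize import least_squares as L
b=load('w14');print([w(b,*u,.0404)[:2].round(4) for u in[(415.9,161.6),(507.7,164.9)]])
b=load('w13');print([w(b,*u,.0404)[:2].round(4) for u in[(388,173),(519,176)]])
b=load('w15');print([w(b,*u,.0404)[:2].round(4) for u in[(285.2,45),(353.1,43.6),(288.6,124.5),(351.5,123.8)]])
def red(n):
    c=load(n);h=cv2.cvtColor(c['pixels'],cv2.COLOR_RGB2HSV);m=cv2.inRange(h,(0,130,90),(5,255,255))|cv2.inRange(h,(168,130,90),(180,255,255));m[240:]=0
    k,l,q,ct=cv2.connectedComponentsWithStats(m)
    for i in range(1,k):
        if q[i][4]>30: print(n,q[i],ct[i].round(1),w(c,*ct[i],.0202)[:2].round(4))
red('w14')
E
```

```text
[array([ 0.6794, -0.1346]), array([ 0.6845, -0.2143])]
[array([ 0.6799, -0.1349]), array([ 0.6842, -0.2148])]
[array([ 0.6796, -0.1345]), array([ 0.6843, -0.2142]), array([ 0.5893, -0.1399]), array([ 0.5943, -0.2202])]
w14 [452  79  16   9 113] [459.7  82.9] [ 0.7489 -0.1652]
```

The rear hole midpoint lies about 5.5 mm past the knob–mark line, so the carrier is on the end stop (0.145). I'll take the tab lightly from above, with the fingertips well above the board, and draw it back about 5 mm.

```bash
python3 -m jog '[[0.5,-0.4,0.5,0,0.78],[1.2,-1,1.3,0,0.78],[1.7,-1.2,1.8,0,0.78],[1.7,-1.2,1.8,0,0.78],[1.7,-1.2,1.8,0,0.78],[1.4,-1,1.5,0,0.78],[0.7,-0.5,0.8,0,0.78],[0.3,-0.3,0.4,0,0.78],[0,0,0,0,0.78],[0,0,0,0,0.78]]' 3
python3 -c "
from h import *
go(.633,-.1116,.11,.059);go(.633,-.1116,.082,.059)"
```

```text
time: 34.5
ee_pos: [0.6176, -0.0949, 0.1523]
eef_rot: [0.998, 0.031, -0.043, -0.022]
ft_force: [-0.3, -0.1, 0.2]
width: 0.0189
34.5 [ 0.6176 -0.0949  0.1523] [[0.994, 0.06, -0.088], [0.064, -0.997, 0.04], [-0.085, -0.046, -0.995]] [-0.3 -0.1  0.2] 0.018926170880728118
yaw 0.0643 shift cm [1.78 1.95 4.01]
turn 0.005
34.5 [ 0.6176 -0.0949  0.1523] [[0.994, 0.06, -0.088], [0.064, -0.997, 0.04], [-0.085, -0.046, -0.995]] [-0.3 -0.1  0.2] 0.018926170880728118
yaw 0.0643 shift cm [2.02 2.08 6.8 ]
turn 0.005
```

```bash
python3 -m jog '[[0.5,0.6,0.5,0,0.78],[0.7,0.8,0.8,0,0.78],[0.5,0.5,1,0,0.78],[0,0,1,0,0.78],[0,0,0.5,0,0.78],[0,0,0.2,0,0.78],[0,0,0,0,0.78],[0,0,0,0,0.78],[0,0,0,0,0.78],[0,0,0,0,0.78]]' 3
python3 -c "
from h import *
go(.633,-.112,.082,.059)
b=snap('wrist','w16');h=cv2.cvtColor(b['pixels'],cv2.COLOR_RGB2HSV);m=cv2.inRange(h,(6,150,120),(18,255,255));m[240:]=0
k,l,q,ct=cv2.connectedComponentsWithStats(m);print([(q[i].tolist(),ct[i].round(1).tolist()) for i in range(1,k) if q[i][4]>60])
print([p(b,[.633+.998*a-.059*d,-.1118+.059*a+.998*d,.073]).round(1).tolist() for a,d in((.022,.005),(.022,-.005),(-.022,.005),(-.022,-.005))])"
```

```text
time: 35.5
ee_pos: [0.6333, -0.1156, 0.1088]
eef_rot: [0.998, 0.029, -0.042, -0.021]
ft_force: [-0.5, 1.1, -0.2]
width: 0.0187
35.5 [ 0.6333 -0.1156  0.1088] [[0.995, 0.057, -0.084], [0.06, -0.997, 0.04], [-0.082, -0.045, -0.996]] [-0.5  1.1 -0.2] 0.018738740367791287
yaw 0.0604 shift cm [ 0.21 -0.24  2.68]
turn 0.001
[([306, 182, 16, 56, 302], [315.1, 198.0])]
[[305.8, 199.6], [321.2, 199.8], [306.8, 259.2], [321.0, 259.5]]
```

```bash
python3 -m jog '[[0.1,-0.24,0.2,0,0.78],[0.1,0,0.4,0,0.78],[0,0,0.5,0,0.78],[0,0,0.5,0,0.78],[0,0,0.5,0,0.78],[0,0,0.3,0,0.78],[0,0,0.1,0,0.78],[0,0,0,0,0.78],[0,0,0,0,0.78],[0,0,0,0,0.78]]' 3
python3 -c "
from h import *
go(.633,-.112,.082,.059)"
```

```text
time: 36.55
ee_pos: [0.633, -0.1115, 0.0816]
eef_rot: [0.998, 0.029, -0.042, -0.021]
ft_force: [0.2, -0.5, -0.0]
width: 0.0195
36.55 [ 0.633  -0.1115  0.0816] [[0.995, 0.057, -0.085], [0.06, -0.997, 0.04], [-0.082, -0.045, -0.996]] [ 0.2 -0.5 -0. ] 0.019487827192963672
yaw 0.0607 shift cm [-0.01  0.04 -0.05]
turn 0.002
```

```bash
python3 -m jog '[[0,0,0,0,1],[0,0,0,0,1],[0,0,0,0,1],[0,0,0,0,1],[0,0,0,0,1],[0,0,0,0,1],[0,0,0,0,1],[0,0,0,0,1],[0,0,0,0,1],[0,0,0,0,1]]' 8
python3 -c "
from h import *
st()"
```

```text
time: 37.55
ee_pos: [0.6331, -0.1099, 0.0819]
eef_rot: [0.998, 0.03, -0.042, -0.022]
ft_force: [-0.2, 1.6, -0.0]
width: 0.0102
37.55 [ 0.6331 -0.1099  0.0819] [[0.995, 0.058, -0.085], [0.062, -0.997, 0.042], [-0.082, -0.047, -0.996]] [-0.2  1.6 -0. ] 0.010164453517348123
```

```bash
python3 -m jog '[[0,-0.15,0,0,1],[0,-0.15,0,0,1],[0,-0.15,0,0,1],[0,0,0,0,1],[0,0,0,0,1],[0,0,0,0,1],[0,0,0,0,1],[0,0,0,0,1],[0,0,0,0,1],[0,0,0,0,1]]'
python3 -c "
from h import *
st()"
```

```text
time: 38.55
ee_pos: [0.6329, -0.1064, 0.0819]
eef_rot: [0.998, 0.029, -0.041, -0.021]
ft_force: [0.1, -0.7, -1.6]
width: 0.0104
38.55 [ 0.6329 -0.1064  0.0819] [[0.995, 0.057, -0.084], [0.061, -0.997, 0.04], [-0.081, -0.045, -0.996]] [ 0.1 -0.7 -1.6] 0.010442991423194502
```

```bash
python3 -m jog '[[0,-0.1,0,0,1],[0,0,0,0,1],[0,0,0,0,0.78],[0,0,0,0,0.78],[0,0,0,0,0.78],[0,0,0,0,0.78],[0,0,-0.5,0,0.78],[0,0,-1,0,0.78],[0,0,-1,0,0.78],[0,0,-0.5,0,0.78]]'
python3 -c "
from h import *
go(.6313,-.111,.109,.06)
b=snap('wrist','w17');h=cv2.cvtColor(b['pixels'],cv2.COLOR_RGB2HSV);m=cv2.inRange(h,(6,150,120),(18,255,255));m[240:]=0
k,l,q,ct=cv2.connectedComponentsWithStats(m);print([(q[i].tolist(),ct[i].round(1).tolist()) for i in range(1,k) if q[i][4]>60])
for dy in(0,.003,.005,.007):print([p(b,[.633+.998*a-.059*d,-.1118+dy+.059*a+.998*d,.073]).round(1).tolist() for a,d in((.022,.005),(.022,-.005))])
b=load('w16');m=cv2.inRange(cv2.cvtColor(b['pixels'],cv2.COLOR_RGB2HSV),(20,110,80),(36,255,255));"
```

```text
time: 39.55
ee_pos: [0.6356, -0.1066, 0.1147]
eef_rot: [0.998, 0.029, -0.041, -0.022]
ft_force: [-0.9, -0.2, 0.1]
width: 0.0191
39.55 [ 0.6356 -0.1066  0.1147] [[0.995, 0.057, -0.084], [0.06, -0.997, 0.041], [-0.081, -0.046, -0.996]] [-0.9 -0.2  0.1] 0.019070161863659316
yaw 0.0607 shift cm [-0.41  0.44  0.58]
turn 0.001
[([313, 184, 13, 56, 231], [320.8, 198.0])]
[[319.8, 201.0], [334.7, 201.3]]
[[315.3, 200.7], [330.2, 200.9]]
[[312.4, 200.5], [327.3, 200.7]]
[[309.4, 200.3], [324.3, 200.5]]
```

```bash
python3 -m jog '[[0,0,-1.5,0,0.78],[-0.5,0.4,-2,0,0.78],[-1.5,1,-2,0,0.78],[-1.7,1.3,-2,0,0.78],[-1.7,1.3,-2,0,0.78],[-1.7,1.3,-2,0,0.78],[-1.5,1.2,-1.5,0,0.78],[-1,0.8,-0.8,0,0.78],[-0.4,0.3,0,0,0.78],[0,0,0,0,0.78]]'
python3 - <<'E'
from h import *
st();b=snap('wrist','w18');c=snap('scene','s18');t=snap('top','t18')
h=cv2.cvtColor(b['pixels'],cv2.COLOR_RGB2HSV)
m=cv2.inRange(h,(22,120,90),(35,255,255));m[240:]=0;k,l,q,ct=cv2.connectedComponentsWithStats(m)
for i in range(1,k):
    if 15<q[i][4]<400: print(q[i].tolist(),w(b,*ct[i],.0404)[:2].round(4))
hs=cv2.cvtColor(c['pixels'],cv2.COLOR_RGB2HSV);m=cv2.inRange(hs,(5,130,90),(18,255,255));k,l,q,ct=cv2.connectedComponentsWithStats(m)
print([(q[i].tolist(),ct[i].round(1).tolist()) for i in range(1,k) if q[i][4]>150 and q[i][0]<300])
# lifter & clutter change between t0 and t18
d=cv2.absdiff(cv2.GaussianBlur(load('t0')['pixels'],(5,5),0),cv2.GaussianBlur(t['pixels'],(5,5),0)).max(2)>50
for n,(x,y) in dict(mug=(434,230),jar=(229,210),pliers=(200,190),glue=(447,182),pen=(225,181),lifter_new=(288,222)).items(): print(n,d[y-10:y+10,x-12:x+12].sum())
E
```

```text
time: 40.6
ee_pos: [0.5494, -0.1975, 0.2695]
eef_rot: [0.999, 0.03, -0.039, -0.022]
ft_force: [0.8, -0.2, -0.2]
width: 0.019
40.6 [ 0.5494 -0.1975  0.2695] [[0.995, 0.058, -0.08], [0.061, -0.997, 0.041], [-0.077, -0.045, -0.996]] [ 0.8 -0.2 -0.2] 0.018979759224974226
[274, 57, 6, 7, 29] [ 0.6792 -0.1297]
[340, 56, 7, 8, 36] [ 0.6841 -0.2092]
[246, 81, 8, 37, 173] [ 0.6344 -0.0966]
[277, 135, 6, 7, 29] [ 0.5889 -0.1349]
[339, 135, 6, 7, 30] [ 0.5943 -0.215 ]
[479, 144, 24, 21, 299] [ 0.5877 -0.4035]
[([241, 200, 14, 19, 194], [247.4, 208.7])]
mug 75
jar 0
pliers 0
glue 170
pen 0
lifter_new 19
```

```bash
python3 -c "
from h import *
r.close_job();st()"
```

```text
the job is handed in; nothing more can be done
the job is handed in; nothing more can be done
```

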